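Clear the carton and flip the parts bin open

ROBOT

A 7-joint arm with a two-finger parallel gripper is mounted at the origin on the work surface. World frame = base frame: x ahead of the robot, y to its left, z up, the work surface at z = 0. Lengths are in m, angles in degrees, forces in N, time in s.
With the tool pointing down it reaches from about 0.425 to 0.875 m from the base axis. Payload 4.7 kg.
Tool frame: the origin (TCP) lies midway between the tips of the shut fingers; the grasp point (between the pads) lies 19 mm behind it; z points along the fingers, x is the direction in which the jaws open and shut, and the axes are right-handed (so a half turn about z gives the same grasp; the last joint's range is limited). The gripper opens to 87 mm and grips with 3 to 60 N. Pads are 19 mm wide; open, the fingers measure 117 mm over their backs; the gripper's body (75 mm by 190 mm) begins 51 mm behind the grasp point.
Start: joints at [-72.359, 18.392, -4.016, 83.108, 1.295, 78.541, -3.26], TCP at [0.188, 0.622, 0.223] pointing down, gripper open.
Joint ranges: [-163.93, 163.93], [-17.29, 119.83], [-79.2, 71.16], [3.27, 140.29], [-89.18, 269.18], [5.43, 117.66], [-154.24, 154.24]. Speed limits (degrees/s): [147.25, 147.25, 180, 180, 180, 180, 180].

INTERFACE

Orientations are given as [roll, pitch, yaw] about the fixed x, y, z axes, in that order (R = Rz(yaw) Ry(pitch) Rx(roll)).
In Python, from cell import telemetry, optics, env gives the robot as it stands.
- The arm moves only by the tool arm_command, never from a script. Its arguments are lists of equal length, an entry for each row: "translation": the shift along the tool's x, y, z in cm, a list of three; "twist": the turn about the tool's z in degrees. In form: {"translation": [[x, y, z], ...], "twist": [twist, ...]}. A call has 1 to 10 rows; each row shifts and turns the pose as measured when the row begins, along the tool's axes as they then stand; what a row does not reach is not made up. A row lasts 1/8 s, in which the tool goes at most 62.5 mm and 10.7 degrees, less where a joint would pass 70% of its speed; a pose out of reach is approached as far as the arm can. A call is refused whole if a number of a shift passes 6.25 or a number of a turn 10.7, either way. A call with a gripper value outside its range is refused whole. "grip" is the opening in per cent of the stroke, from 0 (shut) to 100 (fully open), set as the call begins (left out, the last holds). The fingers move at their own pace and stop on an object; "force" is the grip in N (left out, the last holds). Time passes only in rows, so rows that do not move let the fingers close. It gives the time, the measured TCP pose, the force and the opening at its end, in the units of the state.
- telemetry.get_obs(): the state, without advancing time (a new reading comes with each control period).
- optics.read_camera(name): name is "scene" or "top"; returns a dict with "img" (400x640x3 uint8, blue, green, red), "fx", "fy", "cx", "cy" (pixels), "extrinsics" (4x4, takes a point from camera to world coordinates). Camera axes: x right, y up, looking along -z (the intrinsics and any distortion apply to the point x, -y, -z); pixel columns grow to the right and rows downward; lengths in m; the calibration is good to about 2 mm. A picture is of the moment at which its call begins. There is no depth.
- env.sign_off(): hands the job in, once; it reports no verdict.
The state is a dict: "time_s": time; "qpos": joint angles; "joint_velocities": joint speeds; "effort": joint torques, N m; "tool_pos": TCP position; "tool_rot": TCP orientation; "force": force on the tool from outside, world axes, zero at the start; "wrist_torque": the same for the moment, N m; "grip_width": finger opening in m.
Only numpy, scipy, OpenCV 4.12 (cv2) and the standard library are available. Lean on these libraries where they do the work, as an engineer would, in place of code of your own. Each camera call takes 0.05 s, during which the arm holds its last target. There are 200 camera calls.

TASK

A small carton blocks the front of the wider of the two flip-top parts bins. First push the carton along the bench, to whichever side is free, until no part of it stands in front of the wide bin; then put the fingertips under the bin's overhanging front lip and flip its lid up and over past upright, so that it leans back and stays open by itself. Work gently with the outside of the fingers: do not pinch or pick anything up, keep the carton standing on the bench, leave the narrow bin shut and do not disturb anything else.

Things in the scene. Friction and masses are not known exactly. Their poses are not given: they have to be found in the camera images.
- wide_bin: the wide flip-top bin of blue plastic, fixed to the bench: 90 mm deep (its x), 160 mm wide (its y), 80 mm high; origin at the centre of its underside. Its own -x is its front, turned towards the robot (within 0.3 rad); its +y is to the left as the robot sees it
- wide_bin_lid (a joint): angle of the wide bin's lid in rad: 0 shut, 1.57 upright, stop at 2.0 (leaning back, away from the robot). The lid hinges freely on the bin's far top rim and falls shut from before upright, falls open from beyond it; it weighs 0.12 to 0.26 kg
- wide_bin_hinge (a point): middle of the wide bin's hinge line: 45 mm behind the bin's centre and 81 mm above the bench. The hinge line runs along the bin's y
- wide_bin_lip (a point): middle of the lower front edge of the wide bin's lid; moves with the lid. The lid is a flat plate 125 mm long from hinge to front edge, 164 mm wide and 6 mm thick; when shut its underside is 81 mm above the bench and it overhangs the bin's front wall by 30 mm, open from below
- narrow_bin: the other flip-top bin, alike but only 95 mm wide (same depth, height and lid length), fixed on the other side of the bench's middle; stays shut; origin at the centre of its underside
- narrow_bin_lid (a joint): angle of the narrow bin's lid in rad, 0 shut; must stay shut
- carton: origin at the centre of its underside; same carton as point carton_mid, which see
- carton_mid (a point): centre (half-way up) of the loose carton of brown cardboard, 50 mm deep (its x), 70 mm wide (its y), 70 mm high, 0.2 to 0.42 kg, standing on the bench in front of the wide bin, about 30 to 45 mm short of the lip; its axes are within 0.12 rad of the bin's. Push it low, or it tips
- jar: small screw-top jar, 44 mm across, 80 mm high, standing between the bins; bystander, origin at its underside
- tape_roll: roll of tape lying flat, 80 mm across, 25 mm high, between the bins' fronts; bystander, origin at the centre of its underside
- screwdriver: screwdriver lying on the bench at the robot's right; bystander
- spare_carton: larger cardboard carton, 100 x 130 x 70 mm high, at the robot's right, away from the bins; bystander, origin at its underside
- parts_tray: grey open tray with one divider, 150 x 200 x 50 mm high, at the robot's left; bystander, origin at its underside
- heat_sink: finned aluminium heat sink, 40 x 40 x 25 mm, beyond the bins; bystander, origin at its underside
- mug: white mug, 80 mm across, 90 mm high, at the robot's left; bystander, origin at its underside
Not all that is in view belongs to the job. What is shaped like the narrow_bin but turquoise or yellow is not meant.

How it is judged (in metres and radians):
On the way, in this order (a step that is already met when the one before it is completed fails the run):
1. the carton stands on the bench clear of the wide bin's front while the lid is still shut ((y of carton_mid in the frame of wide_bin above 0.105 m or y of carton_mid in the frame of wide_bin below -0.105 m) and angle between carton_mid's own z axis and vertical below 0.1 rad and height (world z) of carton_mid between 0.028 and 0.042 m and value of joint wide_bin_lid below 0.2 rad), for 0.2 s.
2. the wide bin's lid is past upright, leaning back (value of joint wide_bin_lid above 1.8 rad), for 0.2 s.
At the end, for the whole second after the job is handed in: The wide bin's lid leans back at more than 1.8 rad and is at rest; the carton stands upright on the bench with its centre more than 105 mm to either side of the wide bin's centre line; the narrow bin is shut (value of joint wide_bin_lid above 1.8 rad and velocity of joint wide_bin_lid between -0.1 and 0.1 rad/s and (y of carton_mid in the frame of wide_bin above 0.105 m or y of carton_mid in the frame of wide_bin below -0.105 m) and angle between carton_mid's own z axis and vertical below 0.1 rad and height (world z) of carton_mid between 0.028 and 0.042 m and linear speed of carton below 0.02 m/s and value of joint narrow_bin_lid below 0.1 rad); the robot touches nothing.
It fails at once if the carton was lifted off the bench (more than 12 mm) or tipped (more than 0.35 rad) (height (world z) of carton_mid above 0.047 m or angle between carton_mid's own z axis and vertical above 0.35 rad).
It fails at once if the carton was pinched or shoved hard (more than 18 N from the fingers) (contact force between the fingers and carton above 18 N).
It fails at once if the wide bin was gripped or forced (more than 25 N from the fingers) (contact force between the fingers and wide_bin above 25 N).
It fails at once if the narrow bin was opened (value of joint narrow_bin_lid above 0.2 rad).
It fails at once if a bystander was disturbed (moved more than 20 mm) (distance of any of jar, tape_roll, screwdriver, spare_carton, parts_tray, heat_sink, mug from where it was at the start of the episode above 0.02 m).
It also fails if it takes over 58 s, if anything falls off the work surface, if the arm or the gripper's body presses on something with over 40 N, if the wrist force passes 120 N, or if a joint passes its speed limit or range.

## Working session

There is one attempt and no reset: what is moved stays moved. The work goes in short steps, Python scripts to look and compute and a tool call to move; the robot and the scene stay as the last step left them, time stands still between calls to the robot, and variables do not carry over. Pictures are saved under pics/ and viewed, about 8 in all and at most 12, crops included, and the job is handed in when it is done.

Besides the shell and the picture viewer there is one more tool, called after "Request:" as name([rows], argument=value, ...), one row to a line, values as JSON. arm_command: Moves the arm, as the interface text tells. Its arguments: {"type":"object","properties":{"translation":{"type":"array","items":{"type":"array","items":{"type":"number"}}},"twist":{"type":"array","items":{"type":"number"}},"grip":{"type":"number"},"force":{"type":"number"}},"required":["translation","twist"]}

```bash
mkdir -p pics
cat > h.py <<'E'
import numpy as np, cv2
from cell import telemetry, optics, env
def cam(n):
    return optics.read_camera(n)
def ray(c,u,v):
    E=np.array(c["extrinsics"]); d=E[:3,:3]@np.array([(u-c["cx"])/c["fx"],-(v-c["cy"])/c["fy"],-1.]); return E[:3,3],d
def onz(c,u,v,z):
    o,d=ray(c,u,v); return o+d*(z-o[2])/d[2]
def proj(c,p):
    E=np.array(c["extrinsics"]); q=E[:3,:3].T@(np.array(p)-E[:3,3]); return c["cx"]+c["fx"]*q[0]/-q[2], c["cy"]-c["fy"]*q[1]/-q[2]
E
python3 - <<'E'
from h import *
for n in("scene","top"):
    c=cam(n); cv2.imwrite(f"pics/{n}0.png",c["img"]); print({k:(np.round(v,3).tolist()) for k,v in c.items() if k!="img"})
print(telemetry.get_obs())
E
```

```text
{'fx': 421.071, 'fy': 421.071, 'cx': 317.93, 'cy': 203.103, 'extrinsics': [[0.524, -0.583, 0.62, 1.34], [0.851, 0.354, -0.387, -0.492], [0.006, 0.731, 0.682, 0.927], [0.0, 0.0, 0.0, 1.0]]}
{'fx': 372.32, 'fy': 372.32, 'cx': 319.524, 'cy': 198.105, 'extrinsics': [[0.035, 0.979, -0.202, 0.257], [-0.999, 0.035, -0.003, 0.012], [0.004, 0.202, 0.979, 1.476], [0.0, 0.0, 0.0, 1.0]]}
{'time_s': 0.1, 'qpos': array([-72.35849524,  18.43540822,  -4.0155668 ,  83.16707277,
         1.29746273,  78.54214217,  -3.26087487]), 'joint_velocities': array([ 2.73933990e-02, -5.10237618e-02,  8.81405765e-02, -1.93836465e-01,
       -9.08950855e-06, -3.41894437e-02, -2.13074989e-02]), 'effort': array([ 4.16679604e-04, -4.92568946e+01, -4.05507199e-01, -3.13400745e+01,
       -6.42663846e-02,  3.94344761e-02,  5.65036282e-05]), 'tool_pos': array([0.18815437, 0.6216535 , 0.22157152]), 'tool_rot': array([1.79992119e+02, 9.92529426e-02, 7.31677144e+01]), 'force': array([-0.15090723, -0.07937896, -0.90493692]), 'wrist_torque': array([-0.01394632, -0.01664416,  0.021674  ]), 'grip_width': 0.0865988002482472}
```

View pics/scene0.png

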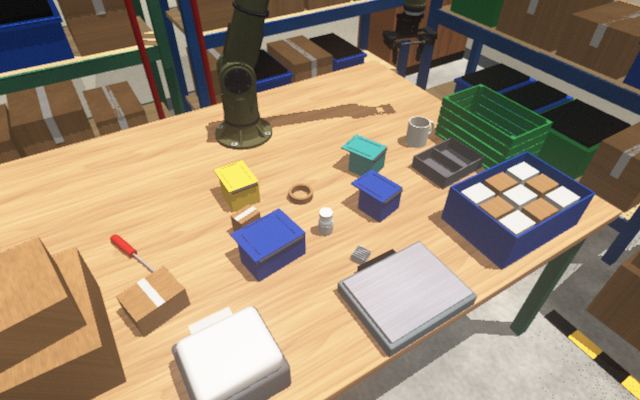

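View pics/top0.png

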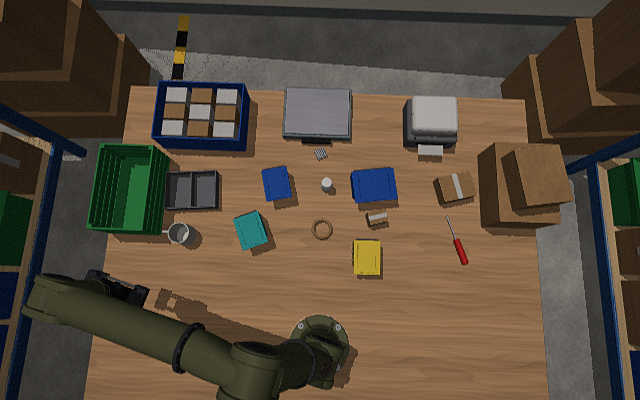

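The top view shows the wide blue bin at (374,185) with the small carton in front at (377,218). The narrow blue bin is at (276,184). The turquoise (251,231) and yellow (367,257) bins are decoys. The blue one about 45 px wide with a carton in front of it fits "wide"; I'll confirm that in a crop.

Run:
```python
from h import *
c=cam("top"); im=c["img"]; cv2.imwrite("pics/crop1.png",cv2.resize(im[150:290,300:480],None,fx=4,fy=4,interpolation=cv2.INTER_CUBIC))
s=cam("scene"); cv2.imwrite("pics/crop2.png",cv2.resize(s["img"][150:290,200:360],None,fx=4.5,fy=4.2,interpolation=cv2.INTER_CUBIC))
hsv=cv2.cvtColor(im,cv2.COLOR_BGR2HSV)
def blobs(name,lo,hi,z):
    m=cv2.inRange(hsv,lo,hi)
    for k in cv2.findContours(m,0,2)[0]:
        a=cv2.contourArea(k)
        if a>60:
            r=cv2.minAreaRect(k); B=cv2.boxPoints(r)
            print(name,a,np.round(r[0],1),[np.round(onz(c,*b,z)[:2],3).tolist() for b in B])
blobs("blue",(105,150,80),(130,255,255),.087)
blobs("yellow",(22,150,80),(35,255,255),.087)
blobs("red",(0,200,80),(6,255,255),.02)
```

```text
blue 1259.0 [374.2 184.7] [[0.655, -0.102], [0.678, -0.268], [0.553, -0.279], [0.531, -0.116]]
blue 740.0 [275.9 183.1] [[0.647, 0.248], [0.669, 0.152], [0.547, 0.124], [0.525, 0.219]]
blue 115.0 [610.5 280.9] [[0.722, -1.051], [0.724, -1.064], [-0.122, -1.062], [-0.124, -1.05]]
blue 66.5 [197.1 110. ] [[0.765, 0.688], [1.011, 0.711], [1.01, 0.343], [0.764, 0.332]]
yellow 849.0 [366.5 257. ] [[0.389, -0.114], [0.393, -0.214], [0.269, -0.215], [0.265, -0.116]]
red 100.5 [460.2 251.4] [[0.407, -0.508], [0.416, -0.53], [0.326, -0.565], [0.316, -0.544]]
```

View pics/crop1.png

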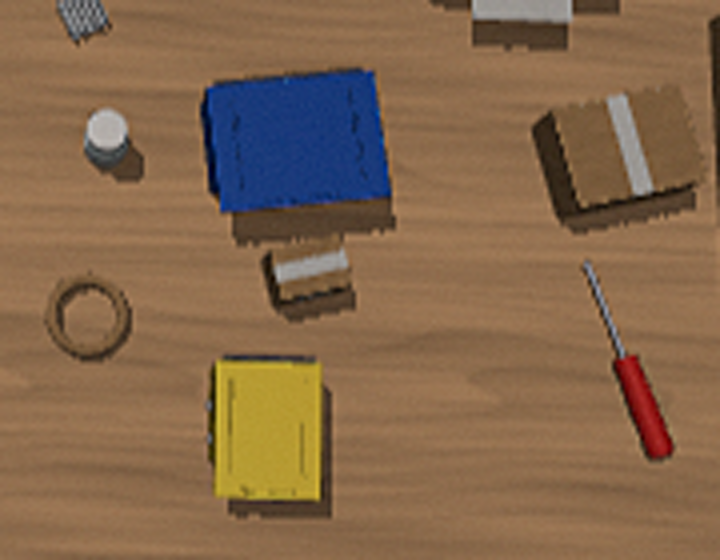

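View pics/crop2.png

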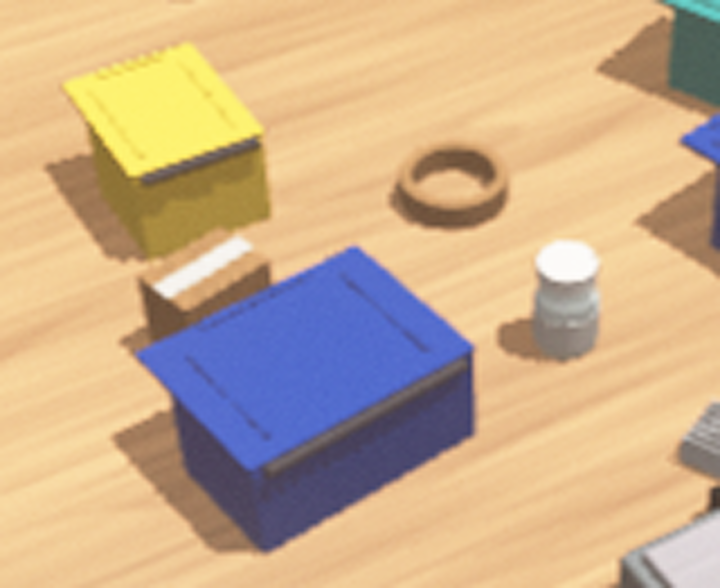

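Confirmed: the wide bin's lip faces the robot and the carton is in front of it. The tape roll is on the left, and the right side is free. I'll measure in the bin frame.

```bash
cat >> h.py <<'E'
yaw=np.radians(7.2); BX=np.array([np.cos(yaw),np.sin(yaw)]); BY=np.array([-np.sin(yaw),np.cos(yaw)])
C=np.array([.622,-.191])
def b(p): d=np.array(p)[:2]-C; return np.round([d@BX,d@BY],3).tolist()
E
python3 - <<'E'
from h import *
c=cam("top"); f=lambda x,y,z:b(onz(c,300+x/4,150+y/4,z))
for n,x,y,z in [("cFL",279,300,.07),("cFR",354,287,.07),("cBL",268,250,.07),("cBR",345,238,.07),("tape r",131,315,.015),("driver tip",587,263,.01),("driver neck",622,355,.01),("spare L",553,115,.07),("spareFL",577,208,.07),("yellow TL",217,360,.087),("yellow TR",322,360,.087),("lid FL",222,212,.087),("lid FR",391,198,.087),("lid BR",374,69,.087),("lid BL",210,84,.087)]: print(n,f(x,y,z))
im=c["img"]; hsv=cv2.cvtColor(im,cv2.COLOR_BGR2HSV)
s=cam("scene"); S=lambda x,y,z:b(onz(s,200+x/4.5,150+y/4.2,z))
for n,x,y,z in [("lid FL",355,247,.087),("lid FR",138,355,.087),("lid BL",473,346,.087),("lid BR",258,470,.087),("carton FR",140,276,.07),("cart FL",232,230,.07),("cart BL",270,265,.07),("tape l",455,150,.025)]: print("S",n,S(x,y,z))
o=telemetry.get_obs(); print(b(o["tool_pos"]),o["tool_rot"])
E
```

```text
cFL [-0.169, 0.035]
cFR [-0.163, -0.038]
cBL [-0.12, 0.039]
cBR [-0.115, -0.036]
tape r [-0.164, 0.173]
driver tip [-0.153, -0.285]
driver neck [-0.246, -0.305]
spare L [-0.013, -0.253]
spareFL [-0.106, -0.262]
yellow TL [-0.222, 0.101]
yellow TR [-0.231, 0.004]
lid FL [-0.083, 0.081]
lid FR [-0.084, -0.081]
lid BR [0.044, -0.081]
lid BL [0.044, 0.079]
S lid FL [-0.075, 0.077]
S lid FR [-0.074, -0.083]
S lid BL [0.045, 0.079]
S lid BR [0.051, -0.078]
S carton FR [-0.152, -0.038]
S cart FL [-0.155, 0.033]
S cart BL [-0.11, 0.033]
S tape l [-0.175, 0.231]
[-0.328, 0.861] [1.79996257e+02 3.47452880e-02 7.31670140e+01]
```

Request:
arm_command([
  [0,0,0],
  [0,0,0],
  [0,0,0],
  [-5,4,0],
  [-5,4,0],
  [-5,4,0],
  [-5,4,0],
  [-5,3,0],
  [-6,0,0],
  [-6,0,0],
], twist=[-8,-8,-8,0,0,0,0,0,0,0], grip=0, force=20)

```text
time_s: 1.55
tool_pos: [0.428, 0.2824, 0.2201]
tool_rot: [-180.0, -0.1, 98.6]
force: [1.3, -0.4, -0.1]
grip_width: 0.0017
```

```bash
cat > st.py <<'E'
from h import *
o=telemetry.get_obs(); f=o["force"]
print(round(o["time_s"],2),"bin",b(o["tool_pos"]),"z",round(o["tool_pos"][2],4),"rot",np.round(o["tool_rot"],1),"F bin",np.round([f[:2]@BX,f[:2]@BY,f[2]],2),round(o["grip_width"],3))
E
python3 st.py
```

```text
1.55 bin [-0.133, 0.494] z 0.2201 rot [-1.80e+02 -1.00e-01  9.86e+01] F bin [ 1.28 -0.6  -0.14] 0.002
```

Tracking is nearly ideal. The remaining distance is -41 cm in tool x.

Request:
arm_command([
  [-6,-0.2,0],
  [-6,-0.2,0],
  [-6,-0.2,0],
  [-6,-0.2,0],
  [-6,-0.2,2],
  [-6,0,2],
  [-4.4,0,2],
  [0,0,3],
  [0,0,0],
], twist=[1.2,0,0,0,0,0,0,0,0])

```text
time_s: 2.68
tool_pos: [0.4714, -0.1339, 0.1316]
tool_rot: [179.4, -0.2, 96.7]
force: [-0.7, 0.2, 0.7]
grip_width: 0.0004
```

```bash
python3 st.py
```

```text
2.67 bin [-0.142, 0.076] z 0.1316 rot [179.4  -0.2  96.7] F bin [-0.7   0.29  0.75] 0.0
```

Request:
arm_command([
  [0.8,0.3,2],
  [0,0,3],
  [0,0,3],
  [0,0,2],
  [0,0,0.5],
  [0,0,0],
], twist=[0,0,0,0,0,0])

```text
time_s: 3.42
tool_pos: [0.4823, -0.1214, 0.0323]
tool_rot: [178.7, -0.1, 97.2]
force: [-0.2, 0.3, -0.2]
grip_width: 0.0002
```

```bash
python3 st.py
python3 - <<'E'
from h import *
c=cam("top"); a=cv2.resize(c["img"][170:280,290:480],None,fx=4,fy=4)
cv2.imwrite("pics/p3.png",a)
E
```

```text
3.42 bin [-0.13, 0.087] z 0.0323 rot [ 1.787e+02 -1.000e-01  9.720e+01] F bin [-0.16  0.28 -0.25] 0.0
```

View pics/p3.png

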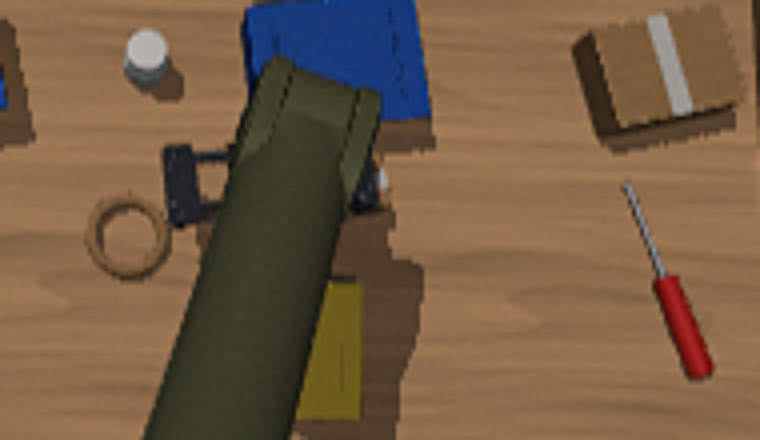

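The gripper is left of the carton and clear of it, with its right edge visible at (365,190). Next I push gently to the right.

Request:
arm_command([
  [-1,-0.7,0.4],
  [-0.8,0,0],
  [-0.5,0,0],
  [-0.5,0,0],
  [-0.5,0,0],
  [-0.5,0,0],
  [-0.5,0,0],
  [-0.5,0,0],
  [-0.5,0,0],
], twist=[0,0,0,0,0,0,0,0,0])

```text
time_s: 4.6
tool_pos: [0.4847, -0.176, 0.0305]
tool_rot: [178.4, -0.3, 97.3]
force: [0.1, 3.2, 1.2]
grip_width: 0.0006
```

```bash
python3 st.py
```

```text
4.6 bin [-0.134, 0.032] z 0.0305 rot [178.4  -0.3  97.3] F bin [0.47 3.14 1.18] 0.001
```

Request:
arm_command([
  [-0.7,-0.1,0],
  [-0.7,-0.1,0],
  [-0.7,-0.1,0],
  [-0.7,0,0],
  [-0.7,0,0],
  [-0.7,0,0],
  [-0.7,0,0],
  [-0.7,0,0],
], twist=[0,0,0,0,0,0,0,0])

```text
time_s: 5.6
tool_pos: [0.4888, -0.2348, 0.0301]
tool_rot: [178.4, -0.4, 97.3]
force: [-0.4, 4.4, 3.7]
grip_width: 0.0007
```

```bash
python3 st.py
python3 - <<'E'
from h import *
c=cam("top"); cv2.imwrite("pics/p4.png",np.vstack([cv2.resize(cam(n)["img"][r:r+110,q:q+190],None,fx=3,fy=2.7) for n,r,q in (("top",170,290),("scene",160,170))]))
E
```

```text
5.6 bin [-0.138, -0.027] z 0.0301 rot [178.4  -0.4  97.3] F bin [0.13 4.43 3.66] 0.001
```

View pics/p4.png

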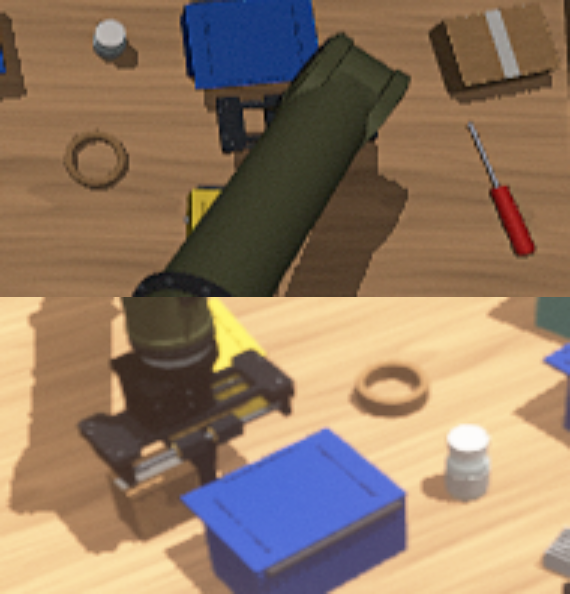

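The carton is upright and sliding, with the fingers on its left face (about (205,455) in the lower view). I'll continue.

Request:
arm_command([
  [-0.7,0,0],
  [-0.7,0,0],
  [-0.7,0,0],
  [-0.7,0,0],
  [-0.7,0,0],
  [-0.7,0,0],
  [-0.7,0,0],
  [-0.5,0,0],
  [0.6,0,0],
  [1.5,0,0],
], twist=[0,0,0,0,0,0,0,0,0,0])

```text
time_s: 7.0
tool_pos: [0.4925, -0.2675, 0.03]
tool_rot: [178.5, -0.7, 97.4]
force: [-0.2, 0.4, 0.1]
grip_width: 0.0004
```

Request:
arm_command([
  [2,0,-1],
  [4,0,-2],
  [2,-1.5,-2],
  [0,0,0],
  [0,0,0],
], twist=[0,0,0,0,0])

```text
time_s: 7.62
tool_pos: [0.4641, -0.1856, 0.0797]
tool_rot: [178.6, -0.6, 97.6]
force: [0.6, 0.0, -0.1]
grip_width: 0.0007
```

```bash
python3 st.py
python3 - <<'E'
from h import *
cv2.imwrite("pics/p5.png",np.vstack([cv2.resize(cam(n)["img"][r:r+110,q:q+190],None,fx=4,fy=2.7) for n,r,q in (("top",170,320),("scene",160,130))]))
E
```

```text
7.62 bin [-0.156, 0.025] z 0.0797 rot [178.6  -0.6  97.6] F bin [ 0.57 -0.05 -0.09] 0.001
```

View pics/p5.png

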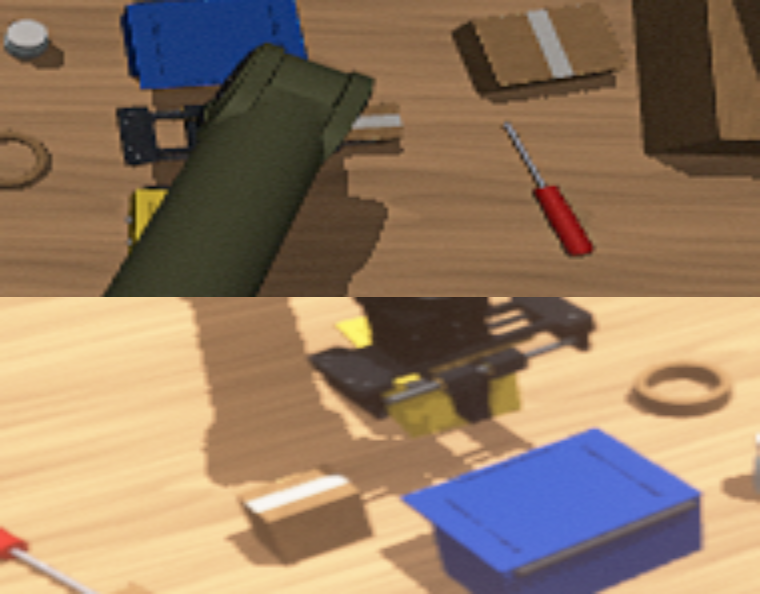

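Run:
```python
from h import *
t=cam("top"); s=cam("scene")
print("top FR,BR",[b(onz(t,320+x/4,170+y/2.7,.07)) for x,y in((402,137),(400,102))])
S=[b(onz(s,130+x/4,160+(y-297)/2.7,.07)) for x,y in((240,500),(320,468),(366,497),(284,522))]
print(S,np.mean(S,0))
```

```text
top FR,BR [[-0.17, -0.16], [-0.12, -0.166]]
[[-0.156, -0.165], [-0.163, -0.1], [-0.106, -0.096], [-0.11, -0.156]] [-0.13375 -0.12925]
```

Carton centre is at bin y ≈ -0.13, clear of the front. Next I bring the fingertips to the lip.

Request:
arm_command([
  [-1.2,2,0.4],
  [-1,2,0.4],
  [0,1,0.4],
  [0,0.5,0],
  [0,0.3,0],
  [0,0.3,0],
  [0,0.3,0],
  [0,0.3,0],
], twist=[0,0,0,0,0,0,0,0])

```text
time_s: 8.82
tool_pos: [0.5324, -0.2014, 0.066]
tool_rot: [179.1, -0.6, 97.2]
force: [-5.9, -0.9, 2.8]
grip_width: 0.0005
```

```bash
python3 st.py
```

```text
8.82 bin [-0.09, 0.001] z 0.066 rot [179.1  -0.6  97.2] F bin [-5.99 -0.14  2.84] 0.001
```

Request:
arm_command([
  [0,0.4,-0.2],
  [0,0.4,-0.3],
  [0,0.4,-0.4],
  [0,0.4,-0.4],
], twist=[0,0,0,0])

```text
time_s: 9.32
tool_pos: [0.5322, -0.2013, 0.0735]
tool_rot: [-179.1, -1.0, 97.0]
force: [-6.1, -0.5, -0.7]
grip_width: 0.0005
```

```bash
python3 st.py
```

```text
9.32 bin [-0.09, 0.001] z 0.0735 rot [-179.1   -1.    97. ] F bin [-6.1   0.29 -0.68] 0.0
```

Request:
arm_command([
  [0,0.4,-0.4],
  [0,0.4,-0.4],
  [0,0.4,-0.4],
], twist=[0,0,0])

```text
time_s: 9.7
tool_pos: [0.5326, -0.2011, 0.0813]
tool_rot: [-177.7, -1.4, 96.8]
force: [-7.3, 0.2, -1.0]
grip_width: 0.0013
```

```bash
python3 st.py
python3 - <<'E'
from h import *
cv2.imwrite("pics/p6.png",cv2.resize(cam("scene")["img"][150:290,190:340],None,fx=5,fy=4.2))
E
```

```text
9.7 bin [-0.09, 0.001] z 0.0813 rot [-177.7   -1.4   96.8] F bin [-7.27  1.1  -0.99] 0.001
```

View pics/p6.png

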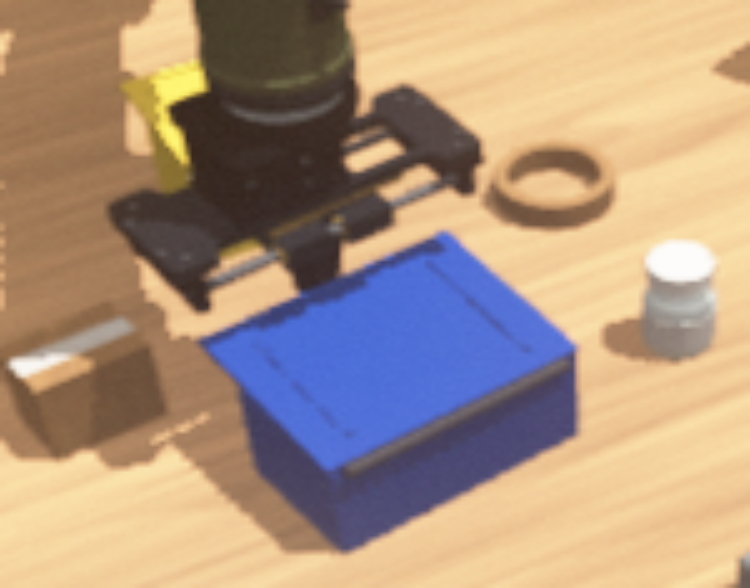

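The lid's front edge has risen about 3 px (roughly 12 mm), so the friction lift on the lip is working. I'll continue along the arc.

Request:
arm_command([
  [0,0.4,-0.4],
  [0,0.4,-0.4],
  [0,0.45,-0.4],
  [0,0.5,-0.4],
], twist=[0,0,0,0])

```text
time_s: 10.25
tool_pos: [0.5339, -0.2007, 0.0917]
tool_rot: [-175.7, -1.9, 96.4]
force: [-9.8, 0.0, 0.7]
grip_width: 0.0005
```

```bash
python3 st.py
```

```text
10.25 bin [-0.089, 0.001] z 0.0917 rot [-175.7   -1.9   96.4] F bin [-9.74  1.28  0.72] 0.0
```

The lid is now self-lifting under the horizontal push. I push on forward while rising.

Request:
arm_command([
  [0,0.6,-0.4],
  [0,0.6,-0.5],
  [0,0.6,-0.7],
  [0,0.6,-0.7],
], twist=[0,0,0,0])

```text
time_s: 10.75
tool_pos: [0.5373, -0.2001, 0.1072]
tool_rot: [-173.0, -2.6, 95.9]
force: [-10.3, 0.3, 2.6]
grip_width: 0.0005
```

```bash
python3 st.py
```

```text
10.75 bin [-0.085, 0.002] z 0.1072 rot [-173.    -2.6   95.9] F bin [-10.19   1.63   2.56] 0.0
```

Request:
arm_command([
  [0,0.8,-0.6],
  [0,0.8,-0.7],
  [0,0.8,-0.8],
  [0,0.8,-0.8],
], twist=[0,0,0,0])

```text
time_s: 11.25
tool_pos: [0.5459, -0.1986, 0.1284]
tool_rot: [-169.7, -3.6, 95.2]
force: [-13.1, 1.0, 5.3]
grip_width: 0.0002
```

```bash
python3 st.py
```

```text
11.25 bin [-0.076, 0.002] z 0.1284 rot [-169.7   -3.6   95.2] F bin [-12.87   2.59   5.33] 0.0
```

Request:
arm_command([
  [0,0.4,-0.8],
  [0,0.5,-0.8],
  [0,0.6,-0.8],
  [0,0.7,-0.7],
], twist=[0,0,0,0])

```text
time_s: 11.75
tool_pos: [0.5666, -0.1959, 0.1562]
tool_rot: [-168.7, -4.1, 95.1]
force: [-8.1, 2.2, 7.9]
grip_width: 0.0005
```

```bash
python3 st.py
python3 - <<'E'
from h import *
cv2.imwrite("pics/p7.png",cv2.resize(cam("scene")["img"][120:270,180:340],None,fx=4.5,fy=3.9))
E
```

```text
11.75 bin [-0.056, 0.002] z 0.1562 rot [-168.7   -4.1   95.1] F bin [-7.77  3.21  7.88] 0.001
```

View pics/p7.png

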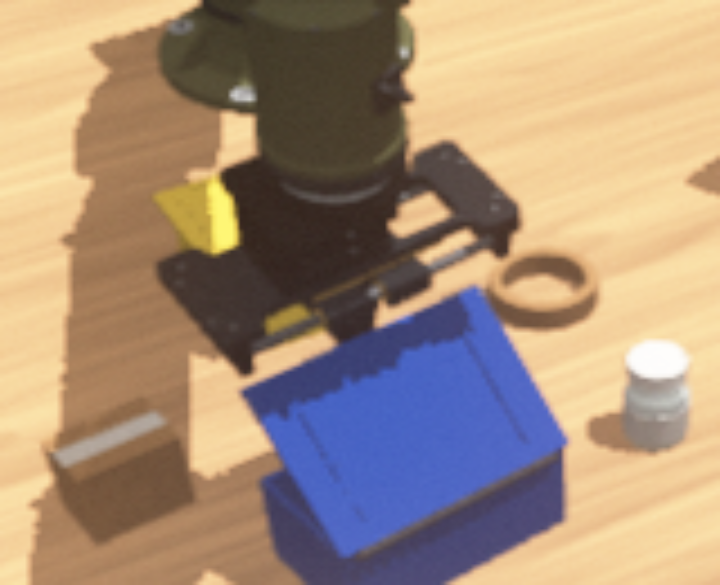

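The lid is at about 0.75 rad, with the fingers under its front edge. From here the motion is mostly forward.

Request:
arm_command([
  [0,0.7,-0.6],
  [0,0.8,-0.6],
  [0,0.8,-0.5],
  [0,0.8,-0.4],
], twist=[0,0,0,0])

```text
time_s: 12.3
tool_pos: [0.6009, -0.193, 0.1766]
tool_rot: [-168.5, -4.2, 95.1]
force: [-3.9, 2.0, 6.3]
grip_width: 0.0004
```

```bash
python3 st.py
```

```text
12.3 bin [-0.021, 0.001] z 0.1766 rot [-168.5   -4.2   95.1] F bin [-3.62  2.48  6.28] 0.0
```

Request:
arm_command([
  [0,0.8,-0.4],
  [0,0.8,-0.35],
  [0,0.8,-0.3],
  [0,0.8,-0.2],
  [0,0.8,-0.2],
], twist=[0,0,0,0,0])

```text
time_s: 12.92
tool_pos: [0.6479, -0.1891, 0.182]
tool_rot: [-168.7, -4.2, 95.2]
force: [-0.4, -0.1, 0.3]
grip_width: 0.0006
```

```bash
python3 st.py
```

```text
12.93 bin [0.026, -0.001] z 0.182 rot [-168.7   -4.2   95.2] F bin [-0.43 -0.08  0.35] 0.001
```

Request:
arm_command([
  [0,0.6,-0.1],
  [0,0.6,-0.1],
  [0,0.6,-0.1],
  [0,0.6,-0.1],
  [0,0.5,-0.1],
  [0,0.5,-0.1],
], twist=[0,0,0,0,0,0])

```text
time_s: 13.68
tool_pos: [0.685, -0.1858, 0.1804]
tool_rot: [-168.7, -4.2, 95.2]
force: [0.5, 0.0, -0.2]
grip_width: 0.0005
```

```bash
python3 st.py
python3 - <<'E'
from h import *
cv2.imwrite("pics/p8.png",cv2.resize(cam("scene")["img"][110:280,150:350],None,fx=3.8,fy=3.5))
E
```

```text
13.68 bin [0.063, -0.003] z 0.1804 rot [-168.7   -4.2   95.2] F bin [ 0.45 -0.03 -0.17] 0.001
```

View pics/p8.png

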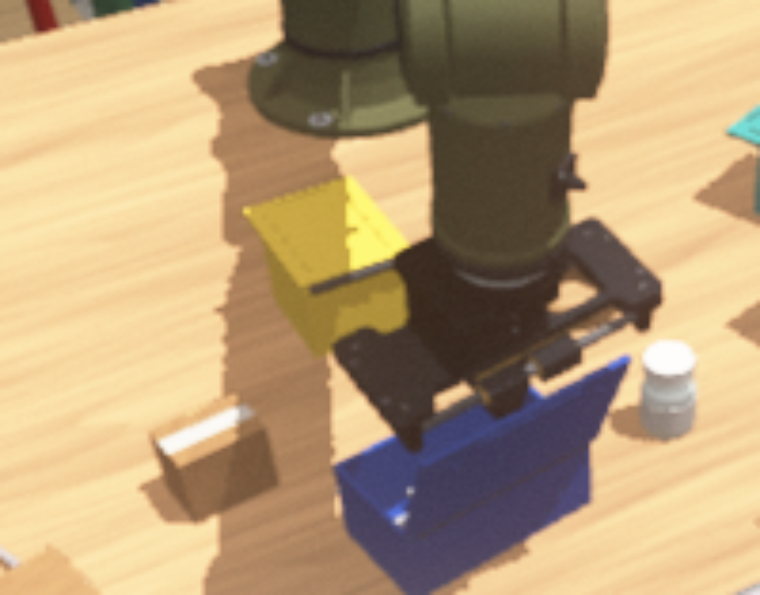

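The lid has fallen open and leans back, its top edge running to (630,360), and the fingers are force-free in front of it. I'll retract back and up.

Request:
arm_command([
  [0,-2,0],
  [0,-4,-1],
  [0,-5,-3],
  [0,-5,-4],
  [0,-3,-4],
  [0,0,-3],
  [0,0,0],
  [0,0,0],
  [0,0,0],
  [0,0,0],
], twist=[0,0,0,0,0,0,0,0,0,0])

```text
time_s: 14.98
tool_pos: [0.5256, -0.2134, 0.3657]
tool_rot: [-168.5, -4.3, 95.2]
force: [0.4, 0.2, 0.5]
grip_width: 0.0002
```

```bash
python3 st.py
python3 - <<'E'
from h import *
a=cam("scene")["img"][130:290,130:420];t=cam("top")["img"][140:290,230:500]
cv2.imwrite("pics/p9.png",np.vstack([cv2.resize(a,(780,300)),cv2.resize(t,(780,300))]))
E
```

```text
14.97 bin [-0.098, -0.01] z 0.3657 rot [-168.5   -4.3   95.2] F bin [0.38 0.17 0.47] 0.0
```

View pics/p9.png

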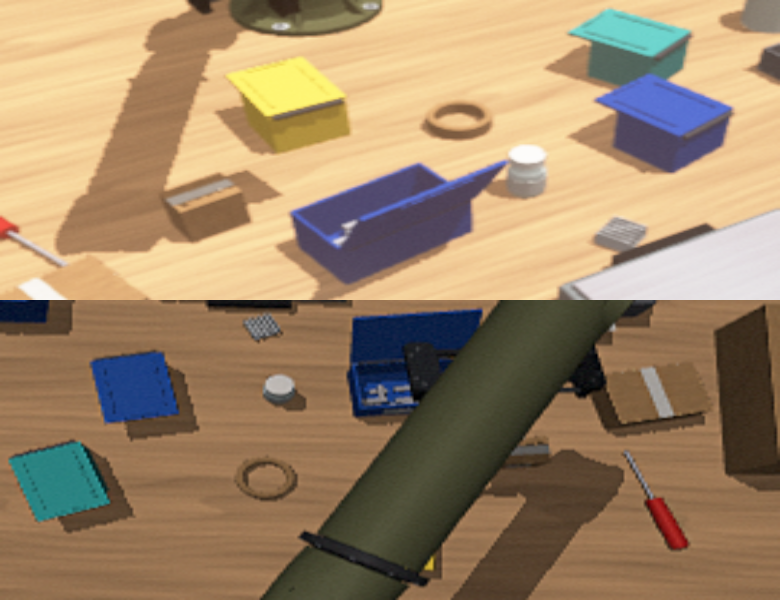

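The lid is open and leaning back, and the carton stands upright to the right. The narrow bin is shut, the bystanders look unmoved, and the robot is clear of everything. I'm handing in.

```bash
python3 -c "
from h import *
print(env.sign_off())"
```

```text
the job is handed in; nothing more can be done
None
```

The carton is clear of the wide bin and the bin's lid is open and leaning back. I handed the job in at about 15 s of robot time; it gave no verdict.

- **Carton:** I pushed it to the right with the shut fingers, low on its left face. Its centre ended about 128 mm right of the bin's centre line by both cameras, upright. The highest force I read while pushing was about 6 N.
- **Lid:** The tool could not be tilted on command, so the fingertips could not hook in under the lip from below. I pressed them against the lip's front edge, raised it by friction, then followed it round from underneath until it fell open. The highest force I read was about 14 N. The readings came between moves, so short peaks may be missed.
- **Last checks:** In the final pictures the lid is leaning back and the carton is standing. The narrow bin is shut and the bystanders in view look unmoved. The mug and tray were mostly outside the last crops. The arm is clear, with wrist force near zero. I judged the lid angle from the pictures and did not measure it.
- **Disagreement:** The tool drifted to about 12° of tilt while pushing the lid, with no visible effect on the result.

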